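# Pack and seal the seed case

### The job

Pack the seed case for storage: take the scoop out of the red case and put it in the green tray, stand every seed tub upright on the floor of the case, and only then shut the lid. With the lid shut, turn the black wing knob clockwise as far as it goes so that its tongue locks behind the frame, and after that turn the yellow seal knob clockwise until it slips and clicks, then stop. Do not disturb the spray bottle, the clay pot or the label box.

Things in the scene. Friction and masses are not known exactly. Their poses are not given: they have to be found in the camera images.
- case_floor (a point): Centre of the inner floor of the red seed case, a fixed open-topped box with outer size 200 (its x) x 260 (its y) x 80 mm high, walls 5 mm, floor 6 mm thick; this point is 6 mm above the table, in the middle. The point's axes are the case's: its -x side is the front (towards the robot), the lid is hinged on the +x (rear) top edge. A small steel keeper edge sticks 15 mm inwards from the front wall just under the rim, at y = +15 to +75 mm, and is no hindrance to tubs.
- lid_hinge (a point): Middle of the lid's hinge line, 100 mm behind the case's centre (case +x) at the height of the rim (80 mm above the table). The hinge line runs along the case's y.
- lid_edge (a point): Middle of the lid's free edge, 200 mm from the hinge line, half-way through the lid's 8 mm thickness. The lid is 260 mm wide: red front half that carries both knobs on its outer face, clear window behind.
- case_lid (a joint): Lid angle in rad: 0 shut flat on the rim, about 1.7 at the start (upright, leaning slightly back, away from the robot; it stops at 1.75). The hinge is damped: pushed from behind near its top edge until well past upright (below about 1.2), the lid sinks shut by itself in some 3 s. It weighs 0.5 kg.
- wing_grip (a point): Point to grip on the black wing knob: on its axis, half-way up the upright wing (54 mm long, 11 mm thick, 26 mm tall), 24 mm above the lid's upper face. On the shut lid the axis lies 55 mm in front of the case's centre (case -x) and 45 mm to the left (case +y), and the point is 112 mm above the table. The point is fixed in the knob; the wing's length runs 1.4 rad anticlockwise (seen from above) from the point's own x axis.
- wing_latch (a joint): Turn of the wing knob in rad, growing clockwise seen from above the shut lid. 0 to 0.3 at the start: wing nearly along the front edge, tongue under the lid clear of the frame. Hard stop at 1.4: wing square to the front edge, the tongue (hidden under the lid) behind the keeper edge of the frame. Friction 0.05 N m, stays where it is left.
- seal_grip (a point): Point to grip on the yellow seal knob: on its axis, half-way up its grip bar (46 mm long, 14 mm thick, 30 mm tall), 32 mm above the lid's upper face. On the shut lid the axis lies 45 mm in front of the case's centre (case -x) and 55 mm to the right (case -y), and the point is 120 mm above the table. The point is fixed in the knob; the bar's length is the point's x axis.
- seal_screw (a joint): Turn in rad of the screw under the yellow seal knob, shown by the white collar with a red pointer below the knob; grows clockwise seen from above the shut lid. 0 to 1.2 at the start; it runs up against its seat at 2.4 (pointer at the white mark on the front side of the steel disc). Friction 0.05 N m.
- seal_slip (a joint): Turn in rad of the yellow knob relative to its screw (torque limiter), clockwise positive, 0 at the start. It stays put while the screw turns; once the screw is seated the knob slips round on it at 0.16 N m, one click for every 0.35 rad. It does not spring back. Turned anticlockwise, the knob takes the screw back with it.
- scoop_grip (a point): Seed scoop, 145 mm long, aluminium blade 46 mm wide and 22 mm high, wooden handle 20 mm wide, 22 mm high, 75 mm long; lies flat in the case at the start. The point is in the handle near the centre of mass, half-way up (11 mm above what it lies on); the blade points along the point's +x, reaching 90 mm that way; the handle's end is 50 mm the other way. about 0.12 kg.
- tray_floor (a point): Centre of the inner floor (4 mm above the table) of the green tray, a fixed open tray of 190 (its x) x 160 (its y) mm with walls 25 mm high and 4 mm thick.
- spray_bottle: Blue spray bottle with white head, 84 mm across, 200 mm tall; origin under its centre. Leave it alone.
- clay_pot: Terracotta pot, 100 mm across, 85 mm tall; origin under its centre. Leave it alone.
- label_box: Plywood block with plant labels, 90 x 60 x 70 mm (labels stick out 45 mm more); origin under its centre. Leave it alone.
- tub0_center (a point): Seed tub, round, closed (dark brown seed, white cap), 56 mm across, 55 mm tall, about 0.12 kg; the point is its centre, half-way up; z is its upright axis. May be absent.
- tub1_center (a point): Seed tub, round, closed (pale seed, orange cap), 56 mm across, 55 mm tall, about 0.12 kg; the point is its centre, half-way up; z is its upright axis. May be absent.
- tub2_center (a point): Seed tub, round, closed (tan seed, blue cap), 56 mm across, 55 mm tall, about 0.12 kg; the point is its centre, half-way up; z is its upright axis. May be absent.
- tub3_center (a point): Seed tub, round, closed (green seed, green cap), 56 mm across, 55 mm tall, about 0.12 kg; the point is its centre, half-way up; z is its upright axis. May be absent.

How it is judged:
On the way, in this order (a step that is already met when the one before it is completed fails the run):
1. the scoop lies in the green tray, let go (x of scoop_grip in the frame of tray_floor between -0.095 and 0.095 m and y of scoop_grip in the frame of tray_floor between -0.08 and 0.08 m and z of scoop_grip in the frame of tray_floor between -0.01 and 0.045 m and contact force between the fingers and scoop below 0.2 N), for 0.2 s.
2. every tub stands upright on the floor of the case (x of tub0_center in the frame of case_floor between -0.085 and 0.085 m and y of tub0_center in the frame of case_floor between -0.115 and 0.115 m and z of tub0_center in the frame of case_floor between 0.015 and 0.038 m and angle between each of tub0_center, tub1_center, tub2_center, tub3_center's own z axis and vertical below 0.2 rad and x of tub1_center in the frame of case_floor between -0.085 and 0.085 m and y of tub1_center in the frame of case_floor between -0.115 and 0.115 m and z of tub1_center in the frame of case_floor between 0.015 and 0.038 m and x of tub2_center in the frame of case_floor between -0.085 and 0.085 m and y of tub2_center in the frame of case_floor between -0.115 and 0.115 m and z of tub2_center in the frame of case_floor between 0.015 and 0.038 m and x of tub3_center in the frame of case_floor between -0.085 and 0.085 m and y of tub3_center in the frame of case_floor between -0.115 and 0.115 m and z of tub3_center in the frame of case_floor between 0.015 and 0.038 m), for 0.2 s.
3. the lid is shut, the wing knob not yet turned (all of step 2 and value of joint case_lid below 0.05 rad and value of joint wing_latch below 0.6 rad), for 0.2 s.
4. the wing knob is turned home, the seal not yet slipped (value of joint case_lid below 0.05 rad and value of joint wing_latch above 1.2 rad and value of joint seal_slip below 0.25 rad), for 0.1 s.
5. the seal screw is seated and the knob has slipped a click (value of joint case_lid below 0.05 rad and value of joint wing_latch above 1.2 rad and value of joint seal_screw above 2.2 rad and value of joint seal_slip above 0.3 rad), for 0.1 s.
At the end, for the whole second after the job is handed in: The scoop lies in the green tray; every tub stands upright (within 0.2 rad) on the floor of the case; the lid is shut (below 0.05 rad); the wing knob is past 1.2 rad; the seal screw is seated (past 2.2 rad) and its knob has slipped at least 0.3 rad but never more than 1.5 rad (all of step 2 and all of step 5 and x of scoop_grip in the frame of tray_floor between -0.095 and 0.095 m and y of scoop_grip in the frame of tray_floor between -0.08 and 0.08 m and z of scoop_grip in the frame of tray_floor between -0.01 and 0.045 m); the robot touches nothing.
It fails at once if the seal knob is wound on for more than four clicks (value of joint seal_slip above 1.5 rad).
It fails at once if a bystander is moved more than 30 mm (distance of any of spray_bottle, clay_pot, label_box from where it was at the start of the episode above 0.03 m).
Of tub0, tub1, tub2, tub3 only 2 to 4 are there at a start; the rules pass over those that are not, and their reading is None.
At some moment in a run one of tub0, tub1, tub2, tub3, scoop may be knocked a few centimetres aside while the robot is not near it.
It also fails if it takes over 210 s, if anything falls off the work surface, if the arm or the gripper's body presses on something with over 40 N, if the wrist force passes 120 N, or if a joint passes its speed limit or range.

### The arm

A 6-joint arm with a two-finger parallel gripper is mounted at the origin on the work surface. World frame = base frame: x ahead of the robot, y to its left, z up, the work surface at z = 0. Lengths are in m, angles in rad, forces in N, time in s.
With the tool pointing down it reaches from about 0.35 to 0.8 m from the base axis. Payload 7.3 kg.
Tool frame: the origin (TCP) lies between the finger pads; the fingertips stand 25 mm ahead of it and the grasp point (between the pads) lies 6 mm ahead of it (r.tip_extent is the distance from the TCP to the fingertips, in m); z points along the fingers, y is the line along which they close (so a half turn about z gives the same grasp; the last joint's range is limited). The gripper opens to 85 mm and grips with 20 to 120 N. Pads are 22 mm wide; open, the fingers measure 114 mm over their backs; the gripper's body (76 mm by 85 mm) begins 54 mm behind the grasp point. The pads swing forward as they close: fully open they stand 13 mm farther back than shut.
Start: joints at [-1.354, 0.342, 1.524, -0, 1.275, -0.146], TCP at [0.186, -0.491, 0.256] pointing down, gripper open.
Joint ranges: [-2.53, 2.53], [-0.77, 2.02], [0.04, 2.7], [-1, 4.14], [0.28, 2.66], [-3.11, 3.11]. Speed limits (rad/s): [2.57, 2.57, 3.14, 3.14, 3.14, 3.14].

### API

Orientations are given as a unit quaternion [x, y, z, w].
In Python, from workcell import r, command_gripper, optics gives the robot as it stands. The module is installed in compiled form; this text tells all that it offers. Calls block until the motion is done:
- r.reach(position, orientation): joint-space move of the TCP to a pose.
- r.move_straight(position, orientation=None, speed=0.15, max_force=None): straight line of the TCP; orientation=None keeps the orientation; speed is the mean speed in m/s. With max_force (N) it stops when the force on the tool has changed by that much, and returns True; else False.
- r.movej(angles): joint-space move.
- command_gripper(opening, force=None): finger opening in m; force is the grip in N (None keeps the last); returns when the fingers have stopped.
- r.hold(seconds).
- r.solve_ik(position, orientation): joint angles nearest the present ones, or None.
- r.read_state(): the state.
- optics.get_image(name): name is "scene" or "top" or "wrist"; returns (picture, depth): 420x560x3 uint8, red, green, blue; 420x560 float32, m along the optical axis (not along the pixel's ray), 0 where there is no reading.
- optics.camera_model(name): a dict with "K" (3x3 intrinsics, pixels), "k1" (the pictures are not rectified: a ray, as slopes to the right and down, at radius r is drawn at 1 + k1 r^2 times it, then the intrinsics apply), "R" (3x3) and "t" (3): a world point X has camera coordinates R X + t; the wrist camera has in their place "tool_from_camera" (4x4, takes a point from camera to tool coordinates, whose origin is the TCP and whose axes are the flange's). Camera axes: x right, y down, z forward; pixel columns grow to the right and rows downward; lengths in m; the calibration is good to about 2 mm. A picture is of the moment at which its call begins: read the wrist's pose just before it. camera_model takes no time and is no camera call.
A pose or a line that the arm cannot do raises r.PlanningError and nothing moves.
- r.finish_job(): hands the job in; it is judged then, once.
The state is a dict: "time_s": time; "joint_positions": joint angles; "dq": joint speeds; "tau": joint torques, N m; "eef_pos": TCP position; "eef_rot": TCP orientation; "contact_force": force on the tool from outside, world axes, zero at the start; "torque": the same for the moment, N m; "grip_width": finger opening in m; "grip_force": force on a finger pad.
Only numpy, scipy, OpenCV 4.12 (cv2) and the standard library are available. Lean on these libraries where they do the work, as an engineer would, in place of code of your own. Each camera call takes 0.05 s, during which the arm holds its last target. There are 200 camera calls.

## Working session

There is one attempt and no reset: what is moved stays moved. The work goes in short steps, each a Python script; the robot and the scene stay as the last script left them, time stands still between calls to the robot, and variables do not carry over. Pictures are saved under pics/ and viewed, at most 14 in all, crops included, and the job is handed in when it is done.

```bash
mkdir -p pics; python3 - <<'E'
from workcell import r, command_gripper, optics
import cv2,numpy as np
for n in("top","scene"):
    p,d=optics.get_image(n); cv2.imwrite(f"pics/{n}0.png",p[:,:,::-1]); np.savez(f"{n}0.npz",p=p,d=d)
    print(n,optics.camera_model(n))
print(optics.camera_model("wrist")); print(r.read_state(), r.tip_extent)
E
```

```text
top {'K': array([[470.59020533,   0.        , 269.30940895],
       [  0.        , 470.59020533, 221.59749487],
       [  0.        ,   0.        ,   1.        ]]), 'k1': 0.0496009187920441, 'R': array([[ 0.02541068, -0.99945468,  0.02108648],
       [-0.98344854, -0.0287779 , -0.1788877 ],
       [ 0.17939697, -0.01619181, -0.98364351]]), 't': array([-0.0394648 ,  0.52380594,  1.44746606])}
scene {'K': array([[523.42777934,   0.        , 279.132643  ],
       [  0.        , 523.42777934, 208.98049089],
       [  0.        ,   0.        ,   1.        ]]), 'k1': -0.0606162106545897, 'R': array([[-0.4252426 ,  0.9048253 , -0.02144551],
       [ 0.62013658,  0.27402456, -0.73507902],
       [-0.65924149, -0.32588606, -0.67764218]]), 't': array([ 0.23076046, -0.22675874,  1.87160451])}
{'K': array([[346.58938703,   0.        , 283.02385772],
       [  0.        , 346.58938703, 215.9565146 ],
       [  0.        ,   0.        ,   1.        ]]), 'k1': -0.02722085076198829, 'tool_from_camera': array([[ 1.17811179e-03, -9.44445137e-01, -3.28666998e-01,
         8.46183786e-02],
       [ 9.99
[... 274 characters left out ...]
ns': array([-1.35400587e+00,  3.42633319e-01,  1.52491594e+00,  6.37844916e-08,
        1.27543765e+00, -1.46025196e-01]), 'dq': array([-9.10425805e-04, -1.93325985e-03, -3.28275671e-03,  1.13925086e-03,
       -4.31928500e-06, -5.09755914e-05]), 'tau': array([ 1.99314672e-03, -4.34445477e+01, -2.46491808e+01, -1.28151455e-04,
        4.67167076e-03,  9.04099494e-06]), 'eef_pos': array([ 0.18626299, -0.49049226,  0.25570763]), 'eef_rot': array([ 9.83590438e-01,  1.80414426e-01, -2.46306529e-05, -6.96694470e-04]), 'contact_force': array([ 0.48755722, -0.48866397, -0.36575393]), 'torque': array([ 0.04928049, -0.03041859,  0.00955864]), 'grip_force': 0.0, 'grip_width': 0.0853756803819269} 0.025
```

View pics/top0.png

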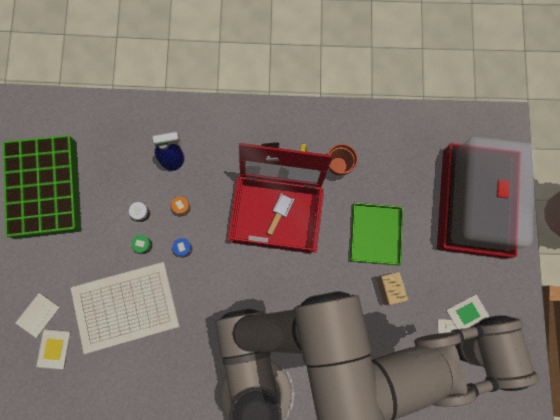

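View pics/scene0.png

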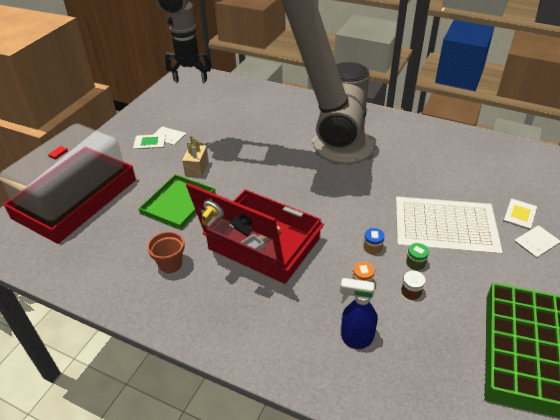

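The top view shows the red case centred near (277,215) with the lid upright behind it. The scoop lies inside, with its blade at (284,205) and handle at (274,223). The green tray is at (377,235). All four tubs stand to the left: white (139,211), orange (180,205), green (141,244), blue (181,247). The bottle is at (168,150), the pot at (342,160) and the label box at (395,289). The scene view confirms the tubs are upright.

```bash
cat > h.py <<'E'
import numpy as np, cv2
from scipy.spatial.transform import Rotation as Rot
from workcell import r, command_gripper, optics
def pose(name):
    """camera->world 4x4 now"""
    m=optics.camera_model(name); T=np.eye(4)
    if name=="wrist":
        s=r.read_state(); T[:3,:3]=Rot.from_quat(s["eef_rot"]).as_matrix(); T[:3,3]=s["eef_pos"]
        return m,T@m["tool_from_camera"]
    T[:3,:3]=m["R"].T; T[:3,3]=-m["R"].T@m["t"]; return m,T
def rays(m,uv):
    uv=np.asarray(uv,float).reshape(-1,1,2)
    D=np.array([m["k1"],0,0,0,0.])
    x=cv2.undistortPoints(uv,m["K"],D).reshape(-1,2)
    return np.c_[x,np.ones(len(x))]
def on_plane(m,T,uv,z):
    d=rays(m,uv)@T[:3,:3].T; o=T[:3,3]
    return o+d*((z-o[2])/d[:,2])[:,None]
def cloud(m,T,depth):
    h,w=depth.shape; v,u=np.mgrid[:h,:w]
    P=rays(m,np.c_[u.ravel(),v.ravel()])*depth.reshape(-1,1)
    P=P@T[:3,:3].T+T[:3,3]; P[depth.ravel()==0]=np.nan
    return P.reshape(h,w,3)
def project(m,T,X):
    Ti=np.linalg.inv(T)
    p,_=cv2.projectPoints((np.atleast_2d(X)@Ti[:3,:3].T+Ti[:3,3]),np.zeros(3),np.zeros(3),m["K"],np.array([m["k1"],0,0,0,0.]))
    return p.reshape(-1,2)
def snap(name,tag=None):
    m,T=pose(name); p,d=optics.get_image(name)
    if tag: cv2.imwrite(f"pics/{tag}.png",p[:,:,::-1])
    return m,T,p,d,cv2.cvtColor(p,cv2.COLOR_RGB2HSV)
def down(yaw):
    """tool down; yaw = direction of tool x in world"""
    return (Rot.from_euler("z",yaw)*Rot.from_euler("x",np.pi)).as_quat()
E
cat > m1.py <<'E'
from h import *
for n in("top",):
    m,T=pose(n); f=np.load(n+"0.npz"); p,d=f["p"],f["d"]; hsv=cv2.cvtColor(p,cv2.COLOR_RGB2HSV); C=cloud(m,T,d)
    print("cam",T[:3,3]); H,S,V=hsv[...,0].astype(int),hsv[...,1],hsv[...,2]
    def blob(name,mask,z,box):
        x0,x1,y0,y1=box; M=np.zeros(mask.shape,np.uint8); M[y0:y1,x0:x1]=mask[y0:y1,x0:x1]
        k,l,st,c=cv2.connectedComponentsWithStats(M); i=1+np.argmax(st[1:,4]); 
        pts=np.argwhere(l==i)[:,::-1].astype(float); W=on_plane(m,T,pts,z)[:,:2].astype(np.float32)
        rc=cv2.minAreaRect(W); print(name,st[i,4],"mean",W.mean(0).round(4),"rect",np.round(rc[0],4),np.round(rc[1],4),round(rc[2],1),"z",np.nanmedian(C[l==i][:,2]).round(4)); return W
    for nm,(a,b) in dict(white=(139,211),orange=(180,205),green=(141,244),blue=(181,247)).items():
        z=C[b-15:b+15,a-15:a+15]; mk=np.zeros(d.shape,bool); mk[b-15:b+16,a-15:a+16]=abs(z_:=C[b-15:b+16,a-15:a+16,2]-.055)<.008
        blob(nm,mk,.055,(a-15,a+16,b-15,b+16))
    blob("tray",(H>45)&(H<75)&(S>120),.025,(340,410,195,275))
    blob("rim",abs(C[...,2]-.08)<.008,.08,(220,340,170,260))
    blob("scoop",(C[...,2]>.018)&(C[...,2]<.04),.028,(245,310,192,238))
    blob("handle",(H>8)&(H<28)&(S>60)&(V>60),.028,(255,310,195,240))
    blob("blade",(S<60)&(V>100),.02,(268,300,190,218))
    blob("bottle",C[...,2]>.05,.1,(145,190,130,175))
    blob("pot",C[...,2]>.07,.085,(326,362,142,180))
    blob("label",C[...,2]>.055,.07,(378,412,268,310))
    lid=C[140:195,230:335].reshape(-1,3); lid=lid[lid[:,2]>.1]; print("lid",np.nanmin(lid,0),np.nanmax(lid,0))
E
python3 m1.py
```

```text
cam [ 2.56467977e-01 -9.32150659e-04  1.51832521e+00]
white 242 mean [0.5471 0.3906] rect [0.5468 0.3902] [0.055  0.0524] 47.1 z 0.0563
orange 240 mean [0.5694 0.2592] rect [0.5699 0.2593] [0.0546 0.0534] 21.0 z 0.0565
green 249 mean [0.4438 0.3755] rect [0.4439 0.3756] [0.0547 0.0535] 67.9 z 0.0565
blue 257 mean [0.4365 0.2463] rect [0.4367 0.2463] [0.0537 0.0526] 3.2 z 0.0561
tray 2933 mean [ 0.4996 -0.3708] rect [ 0.5008 -0.3707] [0.1615 0.1909] 86.8 z 0.006
rim 434 mean [ 0.4873 -0.0296] rect [ 0.5299 -0.0419] [0.2635 0.1672] 83.8 z 0.0803
scoop 218 mean [ 0.5408 -0.0493] rect [ 0.5521 -0.0545] [0.0451 0.141 ] 65.3 z 0.0285
handle 143 mean [ 0.5224 -0.0405] rect [ 0.5223 -0.0398] [0.0202 0.0745] 65.1 z 0.0285
blade 273 mean [ 0.5858 -0.0686] rect [ 0.5865 -0.069 ] [0.0467 0.064 ] 65.3 z 0.0128
bottle 839 mean [0.7365 0.2994] rect [0.7327 0.2992] [0.1117 0.0867] 13.1 z 0.1237
pot 307 mean [ 0.7293 -0.2443] rect [ 0.727  -0.2488] [0.0998 0.0987] 0.3 z 0.085
label 630 mean [ 0.3254 -0.4099] rect [ 0.3258 -0.4114] [0.0919 0.0693] 15.4 z 0.071
lid [ 0.63537352 -0.1887819   0.10006534] [0.72276588 0.07071808 0.28342349]
```

```bash
python3 - <<'E'
import cv2
p=cv2.imread("pics/top0.png")[125:265,215:365]; cv2.imwrite("pics/topcrop.png",cv2.resize(p,None,fx=4,fy=4,interpolation=cv2.INTER_CUBIC))
E
```

```text
(no output)
```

View pics/topcrop.png

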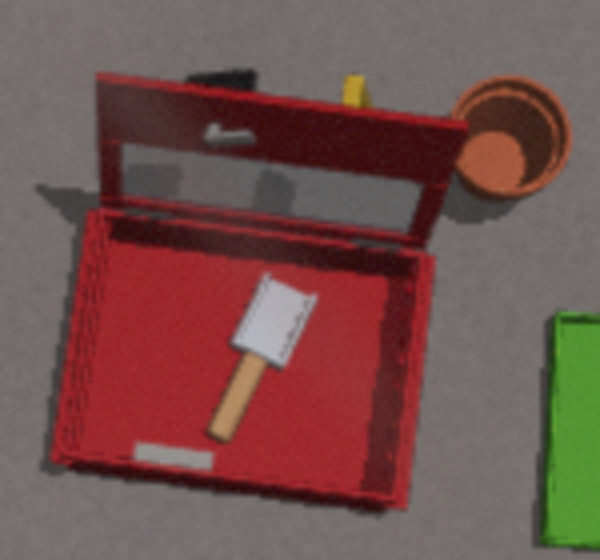

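The crop confirms the geometry: the case yaw is about -6°, the scoop lies blade to the rear at about -25°, and the keeper is at the front left. All measured sizes match the given ones, so I'll start with the scoop.

```bash
cat >> h.py <<'E'
CY=np.deg2rad(-6.2); CC=np.array([0.5462,-0.0437]); 
def case(x,y): return CC+np.array([x*np.cos(CY)-y*np.sin(CY), x*np.sin(CY)+y*np.cos(CY)])
E
python3 - <<'E'
from h import *
a=np.deg2rad(-24.9); g=np.array([.5223,-.0398])+.006*np.array([np.cos(a),np.sin(a)])
q=down(a); command_gripper(.06,40)
r.reach([*g,.25],q)
print(r.read_state()["joint_positions"].round(2))
m,T,p,d,hsv=snap("wrist","w1")
H,S,V=[hsv[...,i].astype(int) for i in range(3)]
C=cloud(m,T,d); M=((H>8)&(H<28)&(S>60)&(V>60)&(C[...,2]<.05)&(C[...,2]>.015)).astype(np.uint8)
k,l,st,c=cv2.connectedComponentsWithStats(M); i=1+np.argmax(st[1:,4]); W=on_plane(m,T,np.argwhere(l==i)[:,::-1],.028)[:,:2].astype(np.float32)
print(st[i],cv2.minAreaRect(W), W.mean(0), g)
E
```

```text
[-0.23  0.36  1.52 -0.    1.26  1.78]
[ 273  152   20   70 1300] ((0.5248935222625732, -0.042252346873283386), (0.018720602616667747, 0.071853406727314), 65.61158752441406) [ 0.5260537  -0.04317968] [ 0.52774226 -0.04232621]
```

View pics/w1.png

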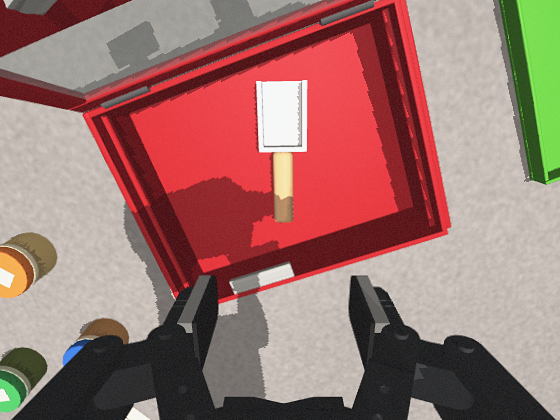

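The wrist view shows the scoop handle centred between the fingers, with its end at (284,220). It agrees with the top view within 3 mm, so I'll grasp.

```bash
python3 - <<'E'
from h import *
a=np.deg2rad(-24.6); g=np.array([.5249,-.0422])+.004*np.array([np.cos(a),np.sin(a)])
q=down(a)
print("stop",r.move_straight([*g,.036],q,speed=.1,max_force=12)); z0=r.read_state()["eef_pos"][2]
command_gripper(0.0,40); s=r.read_state(); print(z0,s["grip_width"],s["grip_force"])
r.move_straight([*g,.24],speed=.2); s=r.read_state(); print(s["grip_width"],s["grip_force"],s["contact_force"])
ty=np.deg2rad(-3.2); t=np.array([.5008,-.3707]); ux=np.array([np.cos(ty),np.sin(ty)])
# handle centre = grip-12.5mm ; grasp is 4 mm ahead of handle centre -> grip at grasp+8.5; want grip at tray -20
tg=t+ux*(-.0285); q2=down(ty)
r.reach([*tg,.2],q2)
print("stop",r.move_straight([*tg,z0-.002+.0015],speed=.1,max_force=10),r.read_state()["eef_pos"])
command_gripper(.06); r.move_straight([*tg,.25],speed=.2)
print(r.read_state()["time_s"]); snap("wrist","w2")
m,T,p,d,h=snap("top","top2"); np.savez("top0.npz",p=p,d=d)
E
python3 m1.py
```

```text
stop False
0.03640327903296511 0.01901720334616145 40.45027434825897
0.019078563501380874 39.97179329395294 [ 0.81704586 -0.53653429 -1.59432786]
stop False [ 0.47262963 -0.36938814  0.03652632]
11.1833
cam [ 2.56467977e-01 -9.32150659e-04  1.51832521e+00]
white 247 mean [0.547  0.3901] rect [0.5468 0.3902] [0.0551 0.0528] 4.1 z 0.0568
orange 242 mean [0.5696 0.2592] rect [0.57   0.2604] [0.0554 0.0534] 3.2 z 0.0567
green 250 mean [0.4437 0.3761] rect [0.4428 0.3762] [0.0538 0.0521] 4.1 z 0.0564
blue 249 mean [0.4367 0.2467] rect [0.4367 0.2463] [0.0538 0.052 ] 47.2 z 0.0565
tray 941 mean [ 0.5362 -0.332 ] rect [ 0.5366 -0.321 ] [0.1114 0.2325] 50.6 z 0.0063
rim 500 mean [ 0.5809 -0.064 ] rect [ 0.55   -0.0442] [0.2629 0.2074] 83.9 z 0.0812
scoop 1 mean [ 0.6299 -0.1458] rect [ 0.6299 -0.1458] [0. 0.] 0.0 z 0.0233Traceback (most recent call last):
  File "m1.py", line 16, in <module>
    blob("handle",(H>8)&(H<28)&(S>60)&(V>60),.028,(255,310,195,240))
    ~~~~^^^^^^^^^^^^^^^^^^^^^^^^^^^^^^^^^^^^^^^^^^^^^^^^^^^^^^^^^^^^
  File "m1.py", line 7, in blob
    k,l,st,c=cv2.connectedComponentsWithStats(M); i=1+np.argmax(st[1:,4]);
                                                      ~~~~~~~~~^^^^^^^^^^
    return _wrapfunc(a, 'argmax', axis=axis, out=out, **kwds)
    return bound(*args, **kwds)
ValueError: attempt to get argmax of an empty sequence
```

View pics/w2.png

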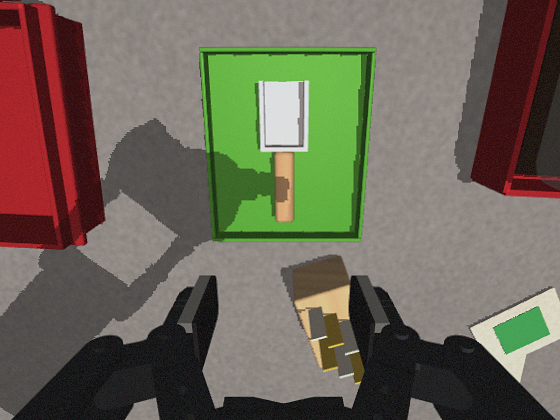

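The scoop lies inside the tray, with its handle at (284,190), clear of the walls. Next come the tubs, rear slots first, re-measuring each one before its grasp.

```bash
cat > tubs.py <<'E'
from h import *
import sys
EXP=dict(white=(.547,.390),orange=(.5697,.2595),green=(.4437,.376),blue=(.4367,.2465))
def find():
    m,T,p,d,h=snap("top"); C=cloud(m,T,d)
    M=((abs(C[...,2]-.056)<.008)&(C[...,1]>.12)&(C[...,1]<.6)&(C[...,0]>.3)&(C[...,0]<.68)).astype(np.uint8)
    k,l,st,c=cv2.connectedComponentsWithStats(M); out=[]
    for i in range(1,k):
        if 150<st[i,4]<400: out.append(on_plane(m,T,np.argwhere(l==i)[:,::-1],.055)[:,:2].mean(0))
    return np.array(out)
q=down(np.pi+CY)
def do(col,slot):
    F=find(); print(col,"seen",F.round(3).tolist())
    i=np.argmin(np.linalg.norm(F-EXP[col],axis=1)); g=F[i]; assert np.linalg.norm(g-EXP[col])<.06
    command_gripper(.085,40); r.reach([*g,.2],q)
    if r.move_straight([*g,.042],speed=.12,max_force=12): print("bump"); r.move_straight([*g,.2]); sys.exit()
    command_gripper(.03,40); w=r.read_state()["grip_width"]; z0=r.read_state()["eef_pos"][2]
    r.move_straight([*g,.2],speed=.2); s=r.read_state(); print(w,s["grip_width"],s["grip_force"])
    assert .045<s["grip_width"]<.065
    c=case(*slot); r.reach([*c,.2],q)
    print("stop",r.move_straight([*c,z0+.007],speed=.1,max_force=12),r.read_state()["eef_pos"])
    command_gripper(.072); r.move_straight([*c,.2],speed=.2); print("t",r.read_state()["time_s"])
E
python3 - <<'E'
from tubs import *
do("orange",(.035,.058))
r.reach([.45,.1,.3],q); snap("scene","s3"); snap("wrist","w3")
E
```

```text
orange seen [[0.541, 0.592], [0.57, 0.26], [0.547, 0.391], [0.444, 0.376], [0.437, 0.246]]
0.05515742338850107 0.0552134960250891 42.46259093284607
stop False [0.5876749  0.01012862 0.05043432]
t 20.6167
```

View pics/s3.png

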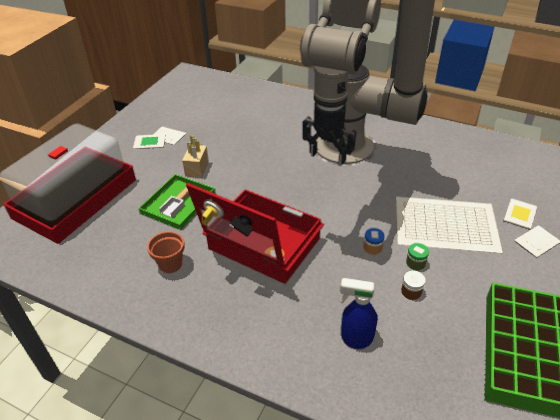

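The orange tub is standing in the rear left of the case (seen through the window at about (275,252)). The other three tubs, the lid and the bystanders are unchanged, so I'll carry on.

```bash
python3 - <<'E'
from tubs import *
do("white",(.035,-.058)); do("blue",(-.035,.058)); do("green",(-.035,-.058))
print(find())
r.reach([.45,.25,.35],q)
m,T,p,d,h=snap("top","top4"); C=cloud(m,T,d)
M=((abs(C[...,2]-.061)<.008)&(np.linalg.norm(C[...,:2]-CC,axis=2)<.12)).astype(np.uint8)
k,l,st,c=cv2.connectedComponentsWithStats(M)
for i in range(1,k):
    if st[i,4]>60: print(st[i,4],on_plane(m,T,np.argwhere(l==i)[:,::-1],.061).mean(0), C[l==i][:,2].std())
print([case(x,y).round(3) for x in(.035,-.035) for y in(.058,-.058)])
p=cv2.imread("pics/top4.png")[125:275,215:415]; cv2.imwrite("pics/top4c.png",cv2.resize(p,None,fx=4,fy=4,interpolation=cv2.INTER_CUBIC))
E
```

```text
white seen [[0.541, 0.591], [0.547, 0.39], [0.444, 0.376]]
0.055425786561468335 0.05495558342050363 42.52185344696045
stop False [ 0.57514533 -0.10528374  0.05043144]
t 30.525
blue seen [[0.542, 0.591], [0.444, 0.376], [0.441, 0.248]]
0.05524843457989188 0.05475549229472327 42.44180917739868
stop False [0.5180402  0.01771145 0.05018562]
t 38.8833
green seen [[0.542, 0.592], [0.444, 0.376]]
0.05545049075330303 0.05528814796746071 42.370564341545105
stop False [ 0.50548422 -0.0976964   0.05022432]
t 47.9833
[[0.53969293 0.59143273]]
273 [0.6241931  0.00321458 0.061     ] 0.003673323695185094
237 [ 0.57459387 -0.10509844  0.061     ] 0.003065919410672545
243 [0.51267982 0.01782544 0.061     ] 0.0029840692465138113
243 [ 0.50416353 -0.0970993   0.061     ] 0.0030640958729795096
[array([0.587, 0.01 ]), array([ 0.575, -0.105]), array([0.518, 0.018]), array([ 0.505, -0.098])]
```

View pics/top4c.png

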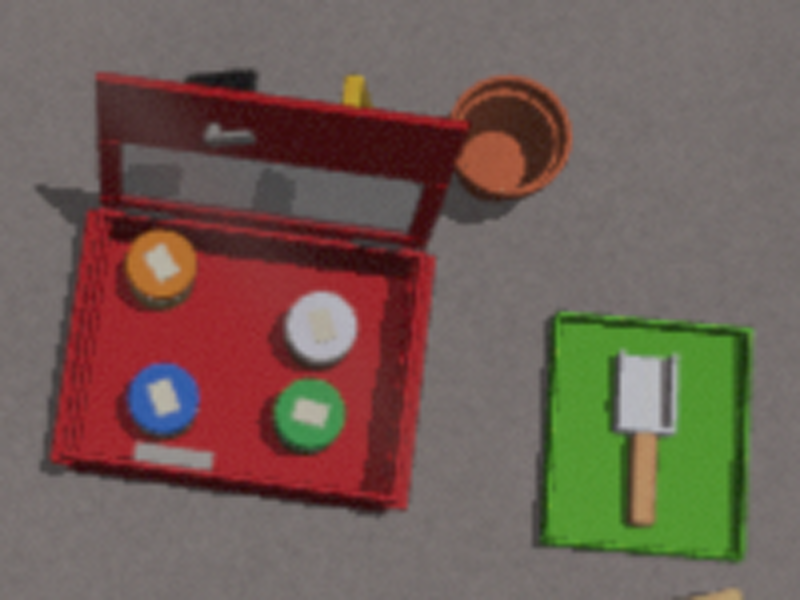

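All four tubs stand in the case. Orange was knocked towards the rear wall (crop (160,265)) but is upright and inside limits. The scoop is in the tray, and the lid's back is free between the wing (222,80) and the seal (357,90). Next I'll shut the lid from behind, near case y ≈ -12 mm.

```bash
python3 - <<'E'
from h import *
q=down(np.pi+CY); command_gripper(0.0,40)
a=case(.175,-.012); b=case(-.01,-.012)
r.reach([*case(.1,.1),.45],q)
r.reach([*a,.45],q)
print("d",r.move_straight([*a,.268],q,speed=.15,max_force=10))
print("p",r.move_straight([*b,.268],q,speed=.09,max_force=25),r.read_state()["eef_pos"],r.read_state()["contact_force"])
r.move_straight([*b,.42],speed=.2)
r.reach([.4,.25,.35],q); r.hold(2.5)
print(r.read_state()["time_s"]); m,T,p,d,h=snap("top","top5"); np.savez("top5.npz",p=p,d=d)
C=cloud(m,T,d); 
for x,y in[(-.09,.1),(-.09,-.1),(-.02,0),(.08,.12)]:
    u,v=project(m,T,[*case(x,y),.088])[0].round().astype(int); print(C[v,u])
p=cv2.imread("pics/top5.png")[125:275,215:415]; cv2.imwrite("pics/top5c.png",cv2.resize(p,None,fx=4,fy=4,interpolation=cv2.INTER_CUBIC))
E
```

```text
d False
p False [ 0.53518329 -0.05460001  0.2678664 ] [-0.37985345 -0.39686818 -0.92266249]
60.4583
[0.46664404 0.06415448 0.08840971]
[ 0.44413661 -0.13248118  0.09040951]
[ 0.52678549 -0.04198914  0.08389186]
[0.63654779 0.06708937 0.09168684]
```

View pics/top5c.png

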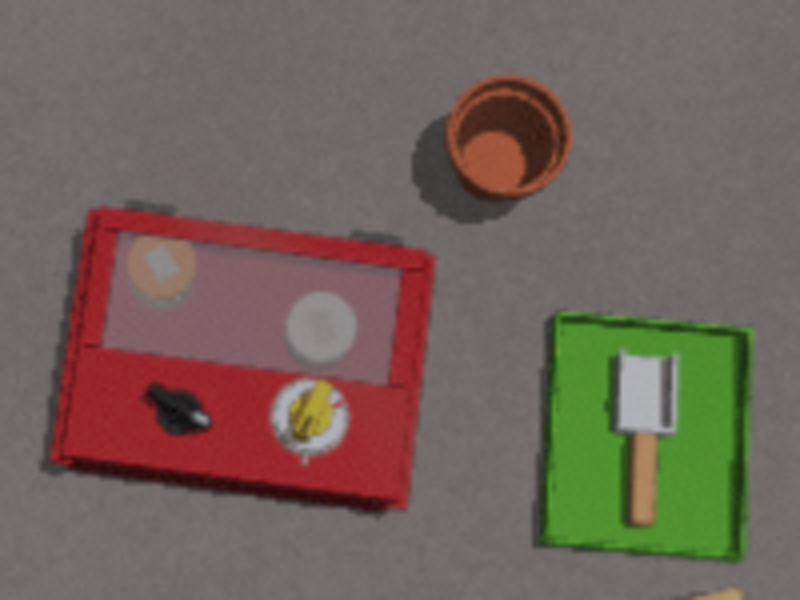

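The lid is shut (heights about 88-90 mm). The wing runs (150,390)-(208,420), about 20° clockwise of the front edge. The seal bar runs (325,385)-(305,430), with its red pointer near (337,405). Next, a close view for the angles.

```bash
python3 - <<'E'
from h import *
r.reach([*case(-.06,0),.26],down(CY)); command_gripper(.05,40)
m,T,p,d,hsv=snap("wrist","w6"); np.savez("w6.npz",p=p,d=d,T=T)
H,S,V=[hsv[...,i].astype(int) for i in range(3)]; C=cloud(m,T,d)
for n,M,z in(("wing",(C[...,2]>.116)&(C[...,2]<.13)&(np.linalg.norm(C[...,:2]-case(-.055,.045),axis=2)<.04),.125),
             ("seal",(H>20)&(H<35)&(S>120)&(C[...,2]>.125)&(C[...,2]<.15),.135)):
    k,l,st,c=cv2.connectedComponentsWithStats(M.astype(np.uint8)); i=1+np.argmax(st[1:,4])
    W=on_plane(m,T,np.argwhere(l==i)[:,::-1],z)[:,:2].astype(np.float32); print(n,st[i],cv2.minAreaRect(W),np.nanmedian(C[l==i][:,2]))
print(case(-.055,.045),case(-.045,-.055),project(m,T,[[*case(-.055,.045),.112],[*case(-.045,-.055),.12]]))
lid=p[120:320,180:430]; cv2.imwrite("pics/w6c.png",cv2.resize(p[60:260,140:430,::-1],None,fx=2.7,fy=2.7,interpolation=cv2.INTER_CUBIC))
E
```

```text
wing [ 194  182   68   38 1067] ((0.5003178119659424, 0.002749195322394371), (0.05297128111124039, 0.012623674236238003), 59.29291915893555) 0.12382468427044235
seal [ 341  160   37   60 1097] ((0.5000421404838562, -0.0943383201956749), (0.015187208540737629, 0.04461595416069031), 66.09363555908203) 0.132306282529981
[0.49638167 0.00697676] [ 0.49552324 -0.09351833] [[226.12716542 200.90062037]
 [353.64061674 191.54364355]]
```

View pics/w6c.png

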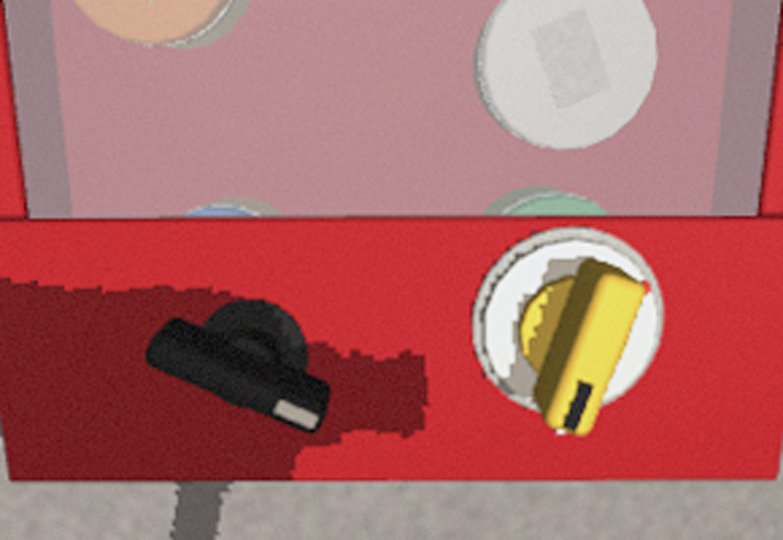

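The close view shows the wing at a world angle of 59° and the seal bar at about -24°. The red pointer is at crop (645,287), roughly to the right. I'll grip the wing gently and centre on the force reading.

```bash
python3 - <<'E'
from h import *
a=np.deg2rad(59.3); g=np.array([.499,.0043]); q=down(a)
r.reach([*g,.2],q); print("d",r.move_straight([*g,.127],speed=.08,max_force=8)); f0=r.read_state()
n=np.array([-np.sin(a),np.cos(a)])
print("f0",f0["contact_force"].round(2),f0["torque"].round(3),f0["eef_pos"])
command_gripper(0,20); r.hold(.3); s=r.read_state()
for i in range(4):
    f=(s["contact_force"]-f0["contact_force"])[:2]@n
    print(s["grip_width"],s["grip_force"],"n-force",f.round(2),s["contact_force"].round(2),s["torque"].round(3),s["eef_pos"])
    if abs(f)<1: break
    g=g+n*np.clip(f*.0003,-.001,.001); r.move_straight([*g,.127],q,speed=.02); r.hold(.2); s=r.read_state()
print(s["time_s"],s["joint_positions"].round(3))
E
```

```text
d False
f0 [-0.56  0.43  0.69] [ 0.008 -0.011 -0.043] [0.49934413 0.00425123 0.12745649]
0.018042549191302784 19.451170563697815 n-force 2.86 [-3.05  1.85  3.97] [ 0.42   0.61  -0.079] [0.49840752 0.00474211 0.12743964]
0.01770206912167341 19.77407455444336 n-force 0.96 [-1.15  1.33  6.69] [0.161 0.389 0.021] [0.4983493  0.00479054 0.12744128]
66.4417 [-0.144  0.441  1.772  0.     0.928  0.391]
```

```bash
python3 - <<'E'
from h import *
m,T,p,d,hsv=snap("wrist")
cv2.imwrite("pics/w7c.png",cv2.resize(p[180:420,100:460,::-1],None,fx=2,fy=2,interpolation=cv2.INTER_CUBIC))
E
```

```text
(no output)
```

View pics/w7c.png

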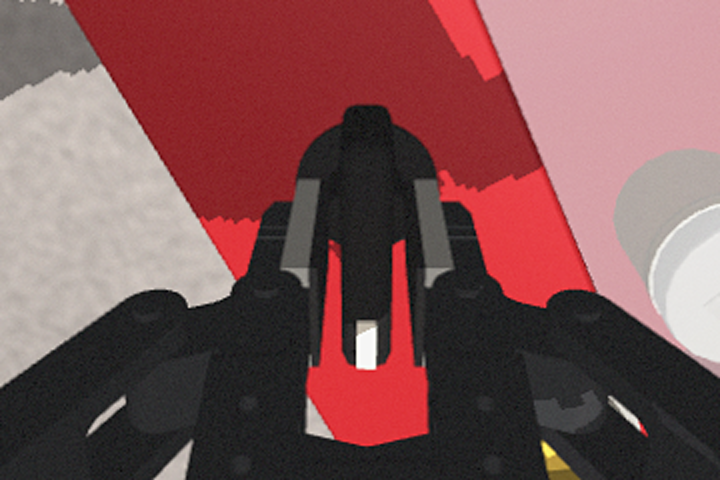

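The picture shows the pads closed on the round hub below the wing: there are gaps either side of the wing at (370,240), which sits centred between the pads. I'll open, raise a few mm and regrip.

```bash
python3 - <<'E'
from h import *
a=np.deg2rad(59.3); g=np.array(r.read_state()["eef_pos"][:2]); q=down(a)
n=np.array([-np.sin(a),np.cos(a)])
command_gripper(.04,20); 
for z in(.134,.140):
    r.move_straight([*g,z],q,speed=.05); r.hold(.2); f0=r.read_state()
    command_gripper(0,20); r.hold(.3); s=r.read_state()
    print(z,s["grip_width"],s["grip_force"],(s["contact_force"]-f0["contact_force"]).round(2),s["torque"].round(3),s["eef_pos"])
    if s["grip_width"]<.0135: break
    command_gripper(.04,20)
print(s["time_s"])
E
```

```text
0.134 0.01041157123904403 23.00206571817398 [0.31 0.52 0.21] [ 0.031  0.123 -0.006] [0.49832013 0.00478474 0.13399485]
67.9917
```

```bash
python3 - <<'E'
from h import *
command_gripper(0,35); r.hold(.2); s=r.read_state(); j0=np.array(s["joint_positions"]); f0=s["contact_force"]; t0=s["torque"]
for k in list(np.arange(.15,1.05,.15))+[1.05,1.1,1.15,1.2,1.25]:
    j=j0.copy(); j[5]+=k; r.movej(j); r.hold(.1); s=r.read_state(); tz=(s["torque"]-t0)[2]
    print(round(k,2),s["grip_width"].round(4),(s["contact_force"]-f0).round(1),tz.round(3),(s["joint_positions"][5]-j0[5]).round(3))
    if abs(tz)>.45: break
print(s["time_s"])
E
```

```text
Traceback (most recent call last):
AttributeError: 'float' object has no attribute 'round'
```

```bash
python3 - <<'E'
from h import *
s=r.read_state(); j0=np.array(s["joint_positions"]); f0=s["contact_force"]; t0=s["torque"]
print(j0.round(3))
for k in list(np.arange(.15,.9,.15))+[.9,.95,1.0,1.05,1.1]:
    j=j0.copy(); j[5]+=k; r.movej(j); r.hold(.1); s=r.read_state(); tz=float((s["torque"]-t0)[2])
    print(round(k,2),round(float(s["grip_width"]),4),(s["contact_force"]-f0).round(1),round(tz,3),round(float(s["joint_positions"][5]-j0[5]),3))
    if abs(tz)>.45: break
print(s["time_s"])
E
```

```text
[-0.144  0.432  1.764  0.     0.945  0.538]
0.15 0.0099 [-1.5 -0.1  0.4] 0.042 0.146
0.3 0.0098 [-0.4 -0.4  1.2] 0.046 0.296
0.45 0.0101 [-1.6  0.1  0.7] 0.009 0.445
0.6 0.0098 [-1.1  1.1  1.5] 0.047 0.595
0.75 0.0095 [-0.6  2.4  2.5] 0.007 0.745
0.9 0.0101 [-1.   2.2  1.1] 0.024 0.895
0.95 0.0101 [-1.1  2.6  1.2] 0.037 0.948
1.0 0.0097 [-1.4  3.7  2.3] 0.14 0.998
1.05 0.0101 [-0.2  2.8  1.6] 0.901 1.048
72.025
```

The wing is at its hard stop (torque 0.9 N m). I'll let go and grip the seal knob.

```bash
python3 - <<'E'
from h import *
command_gripper(.05,20); p=r.read_state()["eef_pos"]; r.move_straight([p[0],p[1],.25],speed=.15)
a=np.deg2rad(180-23.9); g=np.array([.498,-.0948]); q=down(a); n=np.array([-np.sin(a),np.cos(a)])
r.reach([*g,.25],q)
snap("wrist","w8")
print("j",r.read_state()["joint_positions"].round(2))
print("d",r.move_straight([*g,.142],speed=.08,max_force=8)); f0=r.read_state()
command_gripper(0,20); r.hold(.3); s=r.read_state()
for i in range(5):
    f=(s["contact_force"]-f0["contact_force"])[:2]@n
    print(s["grip_width"],s["grip_force"],"n-force",f.round(2),(s["torque"]-f0["torque"]).round(3),s["eef_pos"])
    if abs(f)<1: break
    g=g+n*np.clip(f*.0004,-.001,.001); r.move_straight([*g,.142],q,speed=.02); r.hold(.2); s=r.read_state()
print(s["time_s"],s["joint_positions"].round(3))
E
```

```text
j [-0.34  0.31  1.58  0.    1.24 -1.49]
d False
0.013547823450127592 24.493483901023865 n-force 4.42 [-0.581  0.515  0.073] [ 0.49799206 -0.0952103   0.14233576]
0.013532410010669746 24.428022801876068 n-force 0.19 [0.053 0.237 0.009] [ 0.49789683 -0.09538355  0.1423437 ]
78.725 [-3.410e-01  4.340e-01  1.732e+00  1.000e-03  9.750e-01 -1.495e+00]
```

View pics/w8.png

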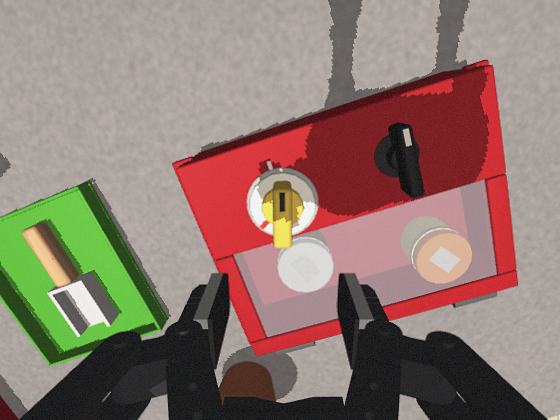

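The wrist view shows the wing square to the front edge (405,160), the lid shut, and the seal bar aligned between the fingers. From the two pictures the pointer needs about 1.98 rad to seat, so I'll turn while watching the torque.

```bash
cat > turn.py <<'E'
from h import *
import sys
Q0=-1.495
def mean():
    S=[]
    for _ in range(4): r.hold(.04); S.append(r.read_state())
    return np.mean([s["contact_force"] for s in S],0),np.mean([s["torque"][2] for s in S]),S[-1]
def run(ks,base):
    for k in ks:
        j=np.array(r.read_state()["joint_positions"]); j[5]=Q0+k; r.movej(j); f,tz,s=mean(); df=f-base
        print(round(k,2),round(float(s["grip_width"]),4),df.round(1),"tz",round(float(tz),3),"q6",round(float(s["joint_positions"][5]-Q0),3),flush=True)
        R=Rot.from_quat(s["eef_rot"]).as_matrix()[:,1]; fn=df@R
        if abs(fn)>3:
            p=np.array(s["eef_pos"])+R*np.clip(fn*.0003,-.0015,.0015); p[2]=s["eef_pos"][2]; r.move_straight(p,speed=.02); print("  recentre",round(float(fn),1))
E
python3 - <<'E'
from turn import *
command_gripper(0,35); r.hold(.2); f,tz,s=mean(); np.save("base.npy",f); print(tz)
run(np.arange(.2,1.61,.2),f); print(r.read_state()["time_s"])
E
```

```text
0.03473770599287707
0.2 0.0132 [ 0.6 -1.6 -2.2] tz 0.017 q6 0.197
0.4 0.0131 [ 0.5 -1.9 -2.3] tz 0.023 q6 0.397
0.6 0.013 [ 0.3 -2.1 -2.7] tz 0.029 q6 0.597
0.8 0.013 [ 0.2 -1.7 -3.2] tz 0.037 q6 0.797
1.0 0.0133 [ 1.2 -2.2 -2.8] tz 0.011 q6 0.997
1.2 0.0129 [ 1.1 -2.1 -2.6] tz 0.043 q6 1.197
1.4 0.013 [ 1.4 -2.  -3.1] tz 0.004 q6 1.397
1.6 0.0128 [ 1.4 -2.1 -3.1] tz 0.028 q6 1.597
83.1083
```

```bash
python3 - <<'E'
from turn import *
run([1.7,1.8,1.9,2.0,2.1,2.2,2.3,2.4,2.5,2.55],np.load("base.npy")); print(r.read_state()["time_s"])
E
```

```text
1.7 0.0127 [ 0.9 -2.3 -2.8] tz 0.008 q6 1.698
1.8 0.0129 [ 1.1 -2.8 -3. ] tz 0.004 q6 1.798
1.9 0.0134 [ 1.2 -2.9 -2.7] tz 0.007 q6 1.898
2.0 0.0128 [ 1.3 -2.4 -3.3] tz -0.001 q6 1.998
2.1 0.0128 [ 1.2 -3.4 -2.7] tz 0.034 q6 2.098
  recentre 3.4
2.2 0.0125 [ 0.4 -1.6 -2. ] tz -0.006 q6 2.198
2.3 0.013 [ 0.5 -2.1 -2.2] tz 0.006 q6 2.298
2.4 0.013 [-0.  -2.  -1.8] tz -0.002 q6 2.398
2.5 0.0132 [ 0.  -2.1 -2. ] tz 0.018 q6 2.498
2.55 0.0133 [ 0.2 -2.  -1.6] tz -0.01 q6 2.549
87.525
```

The torque gives no clear sign, so I'll let go and look at the pointer.

```bash
python3 - <<'E'
from h import *
command_gripper(.05,20); p=r.read_state()["eef_pos"]; r.move_straight([p[0],p[1],.25],speed=.15)
r.reach([*case(-.09,-.055),.21],down(CY))
m,T,p,d,hsv=snap("wrist"); u,v=project(m,T,[*case(-.045,-.055),.1])[0].astype(int); print(u,v)
y0=max(v-60,0);cv2.imwrite("pics/w9c.png",cv2.resize(p[y0:v+60,u-75:u+75,::-1],None,fx=5,fy=5,interpolation=cv2.INTER_CUBIC))
H,S,V=[hsv[...,i].astype(int) for i in range(3)]; C=cloud(m,T,d)
M=((H>20)&(H<35)&(S>120)&(C[...,2]>.128)&(C[...,2]<.15)).astype(np.uint8)
k,l,st,c=cv2.connectedComponentsWithStats(M); i=1+np.argmax(st[1:,4]); W=on_plane(m,T,np.argwhere(l==i)[:,::-1],.135)[:,:2].astype(np.float32); print(cv2.minAreaRect(W))
E
```

```text
282 157
((0.49909600615501404, -0.09628637135028839), (0.04419354721903801, 0.013660277239978313), 10.579047203063965)
```

View pics/w9c.png

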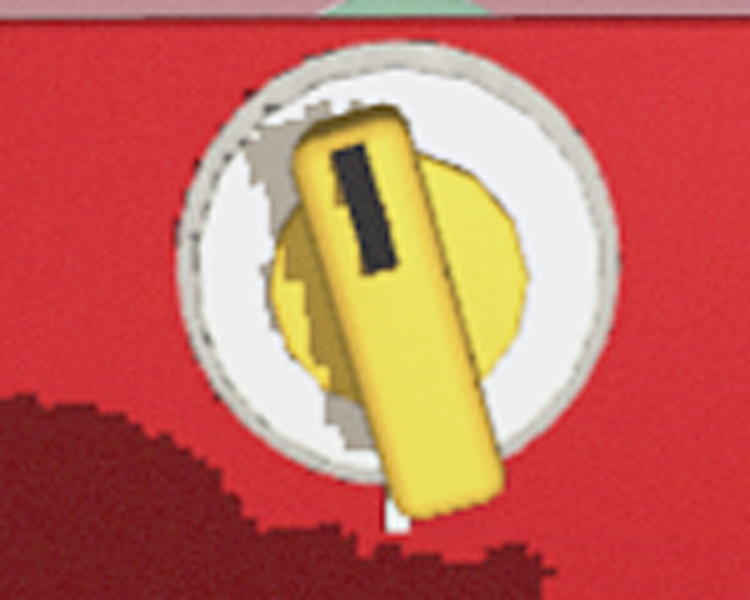

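The bar turned 2.54 rad in all. Its front end covers the white mark at (397,510), and the pointer is hidden beneath it. A view from the left should uncover it.

```bash
python3 - <<'E'
from h import *
r.reach([*case(-.06,-.035),.22],down(CY+np.pi/2))
m,T,p,d,hsv=snap("wrist"); u,v=project(m,T,[*case(-.045,-.055),.1])[0].astype(int); print(u,v,T[:3,3])
y0=max(v-60,0);cv2.imwrite("pics/w10c.png",cv2.resize(p[y0:v+60,u-75:u+75,::-1],None,fx=5,fy=5,interpolation=cv2.INTER_CUBIC))
E
```

```text
302 242 [0.49238769 0.01177364 0.33823913]
```

View pics/w10c.png

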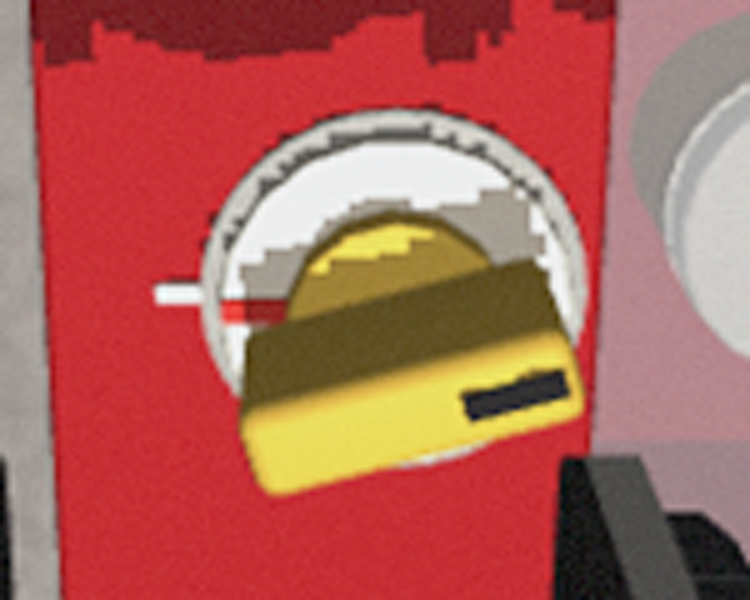

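The red pointer (250,310) stands at the white mark (180,293), so the screw is seated. Now I'll work out the slip from the starting pointer angle.

```bash
python3 - <<'E'
from h import *
f=np.load("w6.npz"); m=optics.camera_model("wrist"); T6=f["T"]; _,T10=pose("wrist")
ax=np.array([.499,-.0955])
for z in(.092,.097,.102):
    a=on_plane(m,T6,[[140+645/2.7,60+287/2.7]],z)[0,:2]-ax
    o=[302-75,242-60]; b=on_plane(m,T10,[[o[0]+250/5,o[1]+311/5]],z)[0,:2]-ax
    aa,bb=[np.degrees(np.arctan2(v[1],v[0])) for v in(a,b)]
    c=(aa-bb)%360
    print(z,np.hypot(*a).round(4),np.hypot(*b).round(4),round(aa-np.degrees(CY),1),round(bb-np.degrees(CY),1),"screw turned",round(np.radians(c),2),"slip",round(2.54-np.radians(c),2))
E
```

```text
0.092 0.0263 0.0232 -66.2 -172.6 screw turned 1.86 slip 0.68
0.097 0.0254 0.0229 -62.9 182.0 screw turned 2.01 slip 0.53
0.102 0.0247 0.0229 -59.4 176.4 screw turned 2.17 slip 0.37
```

The slip comes out at about 0.5 rad (0.37-0.68). A further 0.3 rad puts it well inside the 0.3-1.5 band.

```bash
python3 - <<'E'
from h import *
a=np.deg2rad(156.1)-2.549; g=np.array([.4978,-.0956]); q=down(a)
command_gripper(.05,20); r.reach([*g,.25],q); print("d",r.move_straight([*g,.142],speed=.08,max_force=8))
command_gripper(0,25); r.hold(.2); s=r.read_state(); print(s["grip_width"],s["contact_force"].round(1),s["joint_positions"][5])
j=np.array(s["joint_positions"])
for k in(.1,.2,.3): j2=j.copy(); j2[5]+=k; r.movej(j2); print(r.read_state()["torque"].round(3))
command_gripper(.05,20); p=r.read_state()["eef_pos"]; r.move_straight([p[0],p[1],.25],speed=.15)
r.reach([*case(-.06,-.035),.22],down(CY+np.pi/2)); m,T,p,d,hsv=snap("wrist")
A=cv2.resize(p[182:302,227:377,::-1],None,fx=2.5,fy=2.5)
r.reach([.35,.3,.35],down(np.pi+CY)); m,T,p,d,hsv=snap("top")
B=cv2.resize(p[125:275,215:415,::-1],(400,300)); cv2.imwrite("pics/fin.png",np.hstack([A,B])); s=r.read_state(); print(s["time_s"],s["contact_force"])
E
```

```text
d False
0.01324534872503139 [-0.5  1.5  5.1] 1.0543097407905733
[ 0.069  0.12  -0.031]
[ 0.123  0.122 -0.006]
[ 0.131  0.156 -0.053]
99.1917 [ 0.65665131  0.0274568  -0.10895147]
```

View pics/fin.png

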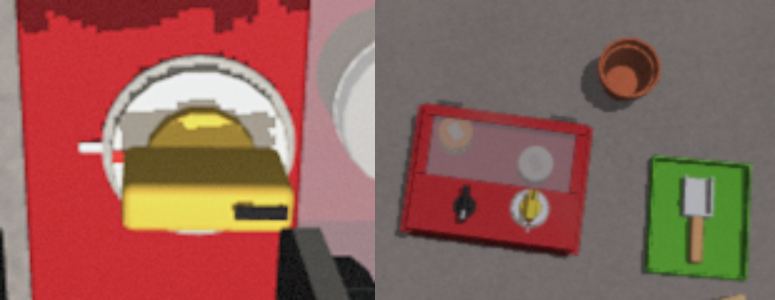

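The pointer stayed at the mark (118,155) while the bar turned on, so the knob is slipping on a seated screw. The lid is shut, the wing is square to the front edge, and the scoop is in the tray. I'm handing in.

```bash
python3 -c "
from workcell import r
print(r.finish_job())"
```

```text
the job is handed in; nothing more can be done
None
```

I handed the job in after about 99 s of the 210 s allowed, with no verdict returned: scoop in the green tray, all four tubs upright in the shut case, wing knob at its stop, and seal screw seated with the knob slipped about 0.8 rad by my estimate (allowed 0.3 to 1.5).

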